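Close the bowl-rim gauge to its mark

ROBOT

A 7-joint arm with a two-finger parallel gripper is mounted at the origin on the work surface. World frame = base frame: x ahead of the robot, y to its left, z up, the work surface at z = 0. Lengths are in m, angles in rad, forces in N, time in s.
With the tool pointing down it reaches from about 0.4 to 0.85 m from the base axis. Payload 10.4 kg.
Tool frame: the origin (TCP) lies midway between the tips of the shut fingers; the grasp point (between the pads) lies 19 mm behind it; z points along the fingers, y is the line along which they close (so a half turn about z gives the same grasp; the last joint's range is limited). The gripper opens to 87 mm and grips with 3 to 60 N. Pads are 19 mm wide; open, the fingers measure 117 mm over their backs; the gripper's body (75 mm by 190 mm) begins 51 mm behind the grasp point.
Start: joints at [-1.2, 0.332, -0.065, 1.46, 0.022, 1.35, -0.088], TCP at [0.24, 0.577, 0.223] pointing down, gripper open.
Joint ranges: [-2.6, 2.6], [-0.5, 2.12], [-1.47, 1.34], [0.16, 2.42], [-1.27, 4.41], [0.06, 2.06], [-2.6, 2.6]. Speed limits (rad/s): [2.22, 2.22, 2.79, 2.79, 3.14, 3.14, 3.14].

INTERFACE

Orientations are given as a unit quaternion [x, y, z, w].
In Python, from bench import r gives the robot as it stands.
- The arm moves only by the tool move_arm, never from a script. Its argument "targets" is a list of rows, each a list of 3 entries, a list of its own where there are three numbers: the shift along the tool's x, y, z in cm, then the turn, a rotation vector about the tool's x, y, z in rad, then the opening in per cent of the stroke, from 0 (shut) to 100 (fully open). In form: [[[x, y, z], [wx, wy, wz], gripper], ...]. A call has 1 to 20 rows; each row shifts and turns the commanded pose from where the row before left it, along the tool's axes as they then stand; what a row does not reach is not made up. A row lasts 1/8 s, in which the tool goes at most 62.5 mm and 10.7 degrees, less where a joint would pass 70% of its speed; a pose out of reach is approached as far as the arm can. A call with a gripper value outside its range is refused whole. The fingers move at their own pace and stop on an object; "grip_force" is the grip in N (left out, the last holds). Time passes only in rows, so rows that do not move let the fingers close. It gives the time, the measured TCP pose, the force, the opening and the grip force at its end, in the units of the state.
- r.read_state(): the state, without advancing time (a new reading comes with each control period).
- r.camera(name): name is "side" or "top" or "wrist"; returns a dict with "image" (420x560x3 uint8, blue, green, red), "vertical_fov" (degrees; the focal length in pixels is half the picture's height over the tangent of half this angle, whatever the lens; pixels are square), "cx", "cy" (the principal point, pixels), "cam_to_world" (4x4, takes a point from camera to world coordinates). Camera axes: x right, y down, z forward; pixel columns grow to the right and rows downward; lengths in m; the calibration is good to about 2 mm. A picture is of the moment at which its call begins. There is no depth.
- r.close_job(): hands the job in; it is judged then, once.
The state is a dict: "time": time; "joint_positions": joint angles; "joint_vel": joint speeds; "joint_torque": joint torques, N m; "ee_pos": TCP position; "eef_rot": TCP orientation; "ft_force": force on the tool from outside, world axes, zero at the start; "torque": the same for the moment, N m; "width": finger opening in m; "grip_force": force on a finger pad.
Only numpy, scipy, OpenCV 4.12 (cv2) and the standard library are available. Lean on these libraries where they do the work, as an engineer would, in place of code of your own. Each camera call takes 0.05 s, during which the arm holds its last target. There are 200 camera calls.

TASK

Roll the knurled wheel of the bowl-rim gauge under a fingertip, in as many strokes as it takes, until the sliding jaw has closed so far that its pointer lines up with the pointer of the gauge-mark rider on the rail, then take the finger away. Move the jaw only by the wheel: do not touch the jaw or the rider, pick nothing up, and leave the bowl, the blank and the wooden knob where they stand.

Things in the scene. Friction and masses are not known exactly. Their poses are not given: they have to be found in the camera images.
- gauge: Rim gauge screwed to the bench: pale wooden plank 115 (x) x 360 (y) x 22 mm, origin at the centre of its underside, z up. On it: fixed dark steel jaw at y = -155 mm (top 78 mm above the bench), sliding jaw, knurled wheel at x = -12, y = +115 mm; dark wooden rail along y at x = +45 mm, 18 mm wide, top 48 mm above the bench. Closing moves the sliding jaw towards the gauge's -y.
- wheel_top (a point): Topmost point of the knurled steel wheel, mid-width, 96 mm above the bench; fixed to the gauge. The wheel is 60 mm in diameter and 20 mm wide, on a level, rigid axle along the gauge's x. Lightly pressed from above (3 to 15 N is plenty) and dragged by friction with its top towards the gauge's -y it closes the jaw, the other way it opens it.
- wheel: The same wheel; origin at its centre, x along the axle; it turns about x. 1 rad (30 mm of rim) moves the jaw 10 mm. It turns with about 1.2 N at the rim and stays where it is left. Upright dark steel cheeks on both sides, 50 mm long (y), 32 mm over their outsides (x), end 7 mm below the wheel's top.
- jaw: The sliding jaw: a steel upright 40 (x) x 14 (y) mm on a 34 x 40 mm saddle, top 82 mm above the bench; starts 80 mm from the wheel's axle towards the gauge's -y. Origin on the plank's bottom plane under the upright's centre. Must not be touched.
- jaw_tip (a point): The point of the sliding jaw's pointer, a dark steel finger 10 mm wide ending in a point that sticks out of the jaw towards the gauge's +x, 52 mm above the bench. It moves with the jaw along the gauge's y only.
- rider: The gauge-mark rider: a small brass block 24 x 20 x 12 mm with a round brass screw on top, fast on the dark rail (it does not slide), 18 to 45 mm to the -y side of the jaw's pointer at the start. Origin at the centre of its underside, on the rail. Must not be touched.
- mark_tip (a point): The point of the rider's pointer, a dark steel finger 10 mm wide ending in a point towards the gauge's -x, at the same height as the jaw's pointer; the two points pass each other 2 mm apart in x. The goal is met where both have the same y along the gauge. Axes as the gauge's.
- bowl: Bystander: pale wooden bowl, 110 mm across, 60 mm high, beyond the gauge; origin at the centre of its underside.
- blank: Bystander: round wooden blank, 68 mm across, 55 mm high, on the robot's side of the gauge; origin at the centre of its underside.
- knob: Bystander: dark turned wooden knob, 44 mm across, 85 mm high with a narrow neck, beyond the gauge; origin at the centre of its underside.

How it is judged:
On the way:
1. a finger presses on the wheel (contact force between the fingers and wheel above 0.5 N), for 0.1 s.
At the end, for the whole second after the job is handed in: The jaw's pointer is level with the mark's pointer along the gauge to within 3 mm, the jaw is at rest, and the bowl, blank and knob stand within 12 mm of where they were (y of jaw_tip in the frame of mark_tip between -0.003 and 0.003 m and linear speed of jaw below 0.003 m/s and distance of each of bowl, blank, knob from where it was at the start of the episode below 0.012 m); the robot touches nothing.
It fails at once if the jaw or the rider is touched (contact force between any of the fingers, the arm and jaw above 0.5 N or contact force between any of the fingers, the arm and rider above 0.5 N).
It fails at once if the bowl, the blank or the knob is shifted more than 12 mm, lifted or tipped (distance of any of bowl, blank, knob from where it was at the start of the episode above 0.012 m or angle between any of bowl, blank, knob's own z axis and vertical above 0.3 rad).
It also fails if it takes over 58 s, if anything falls off the work surface, if the arm or the gripper's body presses on something with over 40 N, if the wrist force passes 120 N, or if a joint passes its speed limit or range.

## Working session

There is one attempt and no reset: what is moved stays moved. The work goes in short steps, Python scripts to look and compute and a tool call to move; the robot and the scene stay as the last step left them, time stands still between calls to the robot, and variables do not carry over. Pictures are saved under pics/ and viewed, at most 10 in all, crops included, and the job is handed in when it is done.

Besides the shell and the picture viewer there is one more tool, called after "Request:" as name(argument=value, ...), one argument or row to a line, values as JSON. move_arm: Moves the arm, as the interface text tells. Its arguments: {"type":"object","properties":{"targets":{"type":"array"},"grip_force":{"type":"number"}},"required":["targets"]}

```bash
mkdir -p pics; cat > h.py <<'E'
from bench import r
import numpy as np, cv2, pickle
from scipy.spatial.transform import Rotation as R
def snap(n,f):
    c=r.camera(n); cv2.imwrite(f'pics/{f}.png',c['image']); pickle.dump(c,open(f'pics/{f}.pkl','wb')); return c
def load(f): return pickle.load(open(f'pics/{f}.pkl','rb'))
def K(c): return c['image'].shape[0]/2/np.tan(np.radians(c['vertical_fov'])/2)
def ray(c,u,v,z):
    f=K(c);T=np.array(c['cam_to_world']);d=T[:3,:3]@[(u-c['cx'])/f,(v-c['cy'])/f,1];o=T[:3,3]
    return o+d*(z-o[2])/d[2]
def proj(c,p):
    T=np.array(c['cam_to_world']);q=T[:3,:3].T@(np.array(p)-T[:3,3]);f=K(c);return q[:2]/q[2]*f+[c['cx'],c['cy']]
E
python3 - <<'E'
from h import *
for n in('top','side'):
    c=snap(n,n+'0'); print(n,c['vertical_fov'],c['cx'],c['cy'],np.round(c['cam_to_world'],3).tolist())
s=r.read_state();print(s)
a=load('top0')['image'];b=load('side0')['image']
E
```

```text
top 52.34291358858025 280.6165594022956 206.8108484299014 [[-0.022, -0.997, 0.072, 0.53], [-1.0, 0.022, -0.007, -0.041], [0.006, -0.072, -0.997, 0.757], [0.0, 0.0, 0.0, 1.0]]
side 51.38841247782595 274.1541333740062 209.1268278907025 [[-0.988, -0.114, 0.105, 0.515], [-0.155, 0.774, -0.614, 0.415], [-0.011, -0.623, -0.782, 0.659], [0.0, 0.0, 0.0, 1.0]]
{'time': 0.1, 'joint_positions': array([-1.19958444,  0.33277763, -0.06468466,  1.46085375,  0.02159469,
        1.3498613 , -0.08850354]), 'joint_vel': array([-0.00212193, -0.00027796,  0.00020044, -0.00265036, -0.00142547,
       -0.00066417, -0.00090893]), 'joint_torque': array([ 8.14247924e-04, -6.24544930e+01,  2.42913858e-02, -3.90720892e+01,
       -6.12964737e-02,  3.65304819e-02,  7.06949891e-06]), 'ee_pos': array([0.23970148, 0.57684869, 0.22185454]), 'eef_rot': array([ 1.95636002e-01,  9.80676395e-01, -5.95494977e-04, -9.16385801e-05]), 'ft_force': array([-1.07747966, -0.22075961, -0.02295809]), 'torque': array([ 0.01556729, -0.00377992, -0.00039236]), 'grip_force': 0.0, 'width': 0.0872249382299817}
```

View pics/top0.png

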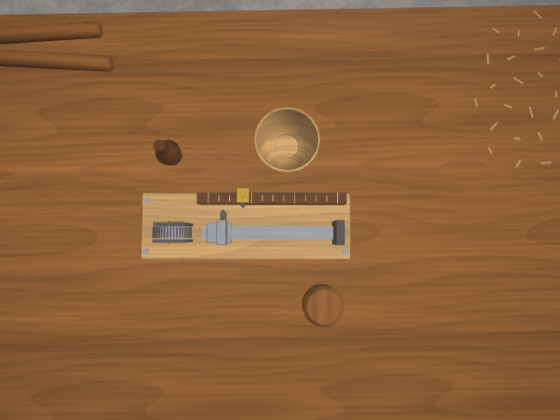

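View pics/side0.png

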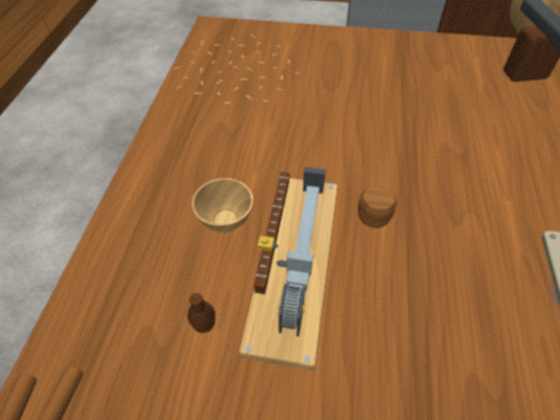

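Top: gauge plank at about (142–350, 193–259), wheel centre (172,232), jaw (223,232), its pointer (223,212), rider (243,195). The gauge is nearly aligned with the world axes. Enlarging both views.

```bash
python3 - <<'E'
from h import *
a=load('top0')['image'][180:265,135:295];b=load('side0')['image'][225:345,235:345]
cv2.imwrite('pics/ca.png',cv2.resize(a,None,fx=5,fy=5,interpolation=cv2.INTER_CUBIC))
cv2.imwrite('pics/cb.png',cv2.resize(b,None,fx=5,fy=5,interpolation=cv2.INTER_CUBIC))
E
```

```text
(no output)
```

View pics/ca.png

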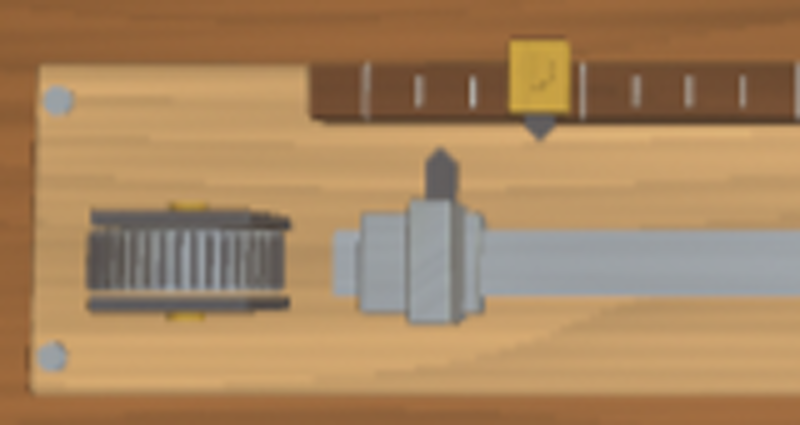

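View pics/cb.png

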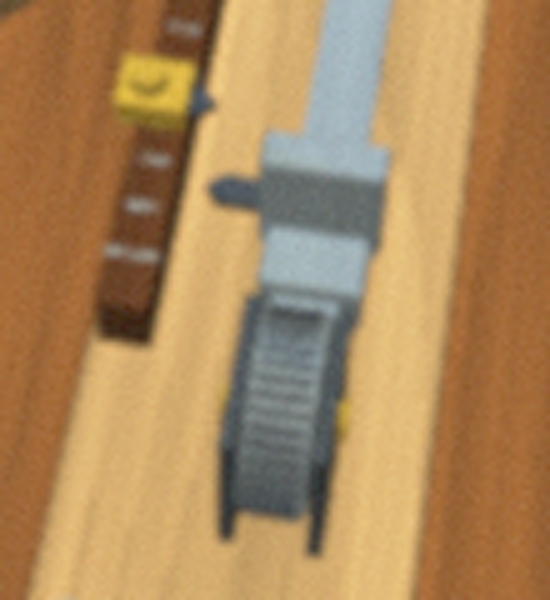

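```bash
python3 - <<'E'
from h import *
t=load('top0');s=load('side0')
A=lambda x,y,z:ray(t,135+(x+.5)/5-.5,180+(y+.5)/5-.5,z)
B=lambda x,y,z:ray(s,235+(x+.5)/5-.5,225+(y+.5)/5-.5,z)
P=lambda n,p:print(n,np.round(p,4))
P('mark t',A(540,140,.052));P('mark s',B(213,103,.052))
P('jaw t',A(440,148,.052));P('jaw s',B(212,190,.052))
P('axle t',A(187,262,.066));P('cheeks',(A(187,218,.089),A(187,305,.089)))
P('boss s',((B(224,393,.066)+B(344,418,.066))/2,))
P('corner',(ray(t,142.5,193.5,.022),ray(t,349.5,193.5,.022),ray(t,141.5,258.5,.022),ray(t,350.5,258.5,.022)))
P('bar',(A(640,263,.03)))
P('knob',ray(t,160,146,.085));P('bowl',ray(t,287,140,.06));P('blank',ray(t,323,304,.055))
q=r.read_state()['eef_rot'];print(R.from_quat(q).as_matrix().round(3))
E
```

```text
mark t [0.5804 0.0172 0.052 ]
mark s [0.5798 0.0143 0.052 ]
jaw t [0.5785 0.0502 0.052 ]
jaw s [0.575  0.0478 0.052 ]
axle t [0.5424 0.1304 0.066 ]
cheeks [[0.5557 0.1247 0.089 ]
 [0.5286 0.1248 0.089 ]]
boss s [[0.5415 0.1263 0.066 ]]
corner [[ 0.6107  0.1919  0.022 ]
 [ 0.603  -0.1656  0.022 ]
 [ 0.4992  0.1934  0.022 ]
 [ 0.4912 -0.1636  0.022 ]]
bar [ 0.5394 -0.0143  0.03  ]
knob [0.6791 0.1442 0.085 ]
bowl [ 0.6904 -0.0587  0.06  ]
blank [ 0.4206 -0.1109  0.055 ]
[[-0.923  0.384 -0.   ]
 [ 0.384  0.923 -0.001]
 [-0.    -0.001 -1.   ]]
```

Measurements agree: gauge yaw ≈ -0.022 rad, wheel top ≈ (0.5415, 0.129, 0.096), pointer gap ≈ 33 mm, so about 99 mm of rim. Closing the fingers, turning the tool y axis along the gauge and going above the wheel.

Request:
move_arm(
  targets=[
    [[0,0,0],[0,0,-0.125],0],
    [[0,0,0],[0,0,-0.125],0],
    [[0,0,0],[0,0,-0.123],0],
    [[-2.2,-3.1,0],[0,0,0],0],
    [[-2.2,-3.1,0],[0,0,0],0],
    [[-2.2,-3.1,0],[0,0,0],0],
    [[-2.2,-3.1,0],[0,0,0],0],
    [[-2.2,-3.1,0],[0,0,0],0],
    [[-2.2,-3.1,0],[0,0,0],0],
    [[-2.2,-3.1,0],[0,0,0],0],
    [[-2.2,-3.1,0],[0,0,0],0],
    [[-2.2,-3.1,0],[0,0,0],0],
    [[-2.2,-3.1,0],[0,0,0],0],
    [[-2.2,-3.1,0],[0,0,0],0],
    [[-2.2,-3.1,0],[0,0,0],0],
    [[-2.2,-3.1,0],[0,0,0],0],
    [[-2.2,-2.8,0],[0,0,0],0],
    [[0,0,0],[0,0,0],0],
    [[0,0,0],[0,0,0],0],
  ],
  grip_force=20,
)

```text
time: 2.48
ee_pos: [0.5383, 0.1405, 0.2222]
eef_rot: [0.01, 1.0, 0.0, -0.0]
ft_force: [-0.9, 0.1, -0.2]
width: 0.0003
grip_force: 0.0
```

Request:
move_arm(
  targets=[
    [[-0.3,0,3],[0,0,0],0],
    [[0,0,3],[0,0,0],0],
    [[0,0,3],[0,0,0],0],
    [[0,0,2.7],[0,0,0],0],
    [[0,0,0.2],[0,0,0],0],
    [[0,0,0],[0,0,0],0],
    [[0,0,0],[0,0,0],0],
  ],
)

```text
time: 3.35
ee_pos: [0.5424, 0.1404, 0.1049]
eef_rot: [0.01, 1.0, 0.0, 0.001]
ft_force: [0.1, -0.4, 0.3]
width: 0.0005
grip_force: 0.0
```

```bash
python3 - <<'E'
from h import *
s=snap('side','s1')['image'];w=snap('wrist','w1')['image']
a=cv2.resize(s[190:345,215:345],(400,477),interpolation=cv2.INTER_CUBIC);b=cv2.resize(w,(400,300))
o=np.zeros((477,800,3),np.uint8);o[:,:400]=a;o[:300,400:]=b;cv2.imwrite('pics/c1.png',o)
E
```

```text
(no output)
```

View pics/c1.png

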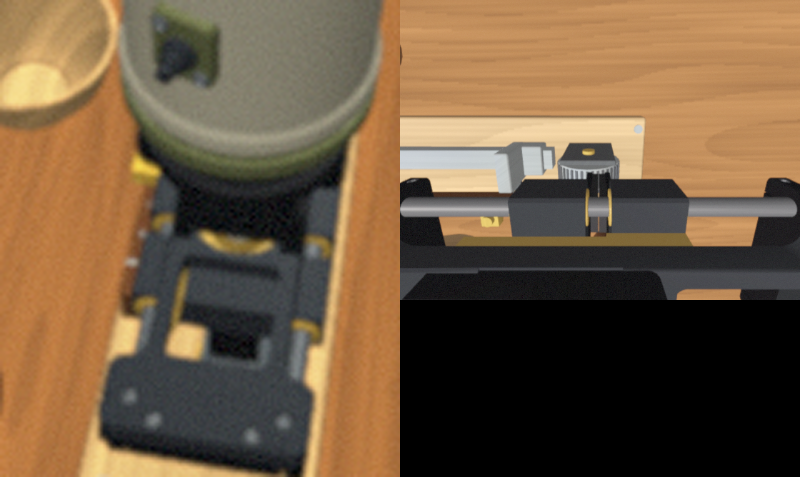

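Wrist view: shut fingertips at about (600,195), over the wheel (590,165); jaw at (525,165) is well clear. Pressing down slowly.

Request:
move_arm(
  targets=[
    [[0,-0.3,0.5],[0,0,0],0],
    [[0,0,0.2],[0,0,0],0],
    [[0,0,0.1],[0,0,0],0],
    [[0,0,0.1],[0,0,0],0],
    [[0,0,0],[0,0,0],0],
    [[0,0,0],[0,0,0],0],
  ],
)

```text
time: 4.2
ee_pos: [0.5418, 0.1376, 0.096]
eef_rot: [0.01, 1.0, 0.001, 0.0]
ft_force: [-5.9, 0.4, 14.2]
width: 0.0005
grip_force: 7.4
```

Request:
move_arm(
  targets=[
    [[0,-0.4,0],[0,0,0],0],
    [[0,-0.4,0],[0,0,0],0],
    [[0,-0.4,0],[0,0,0],0],
    [[0,-0.4,0],[0,0,0],0],
    [[0,0,0],[0,0,0],0],
  ],
)

```text
time: 4.82
ee_pos: [0.5416, 0.1206, 0.0956]
eef_rot: [0.011, 1.0, 0.0, 0.0]
ft_force: [-3.9, -2.2, 12.1]
width: 0.0003
grip_force: 6.0
```

```bash
python3 - <<'E'
from h import *
w=snap('wrist','w2')['image'];t=snap('top','t2')['image'];w1=load('w1')['image']
a=cv2.resize(t[150:270,135:295],(800,600),interpolation=cv2.INTER_CUBIC)[:300]
o=np.zeros((600,800,3),np.uint8);o[:300]=cv2.resize(t[180:255,135:335],(800,300),interpolation=cv2.INTER_CUBIC);o[300:,:400]=cv2.resize(w1,(400,300));o[300:,400:]=cv2.resize(w,(400,300));cv2.imwrite('pics/c2.png',o)
E
```

```text
(no output)
```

View pics/c2.png

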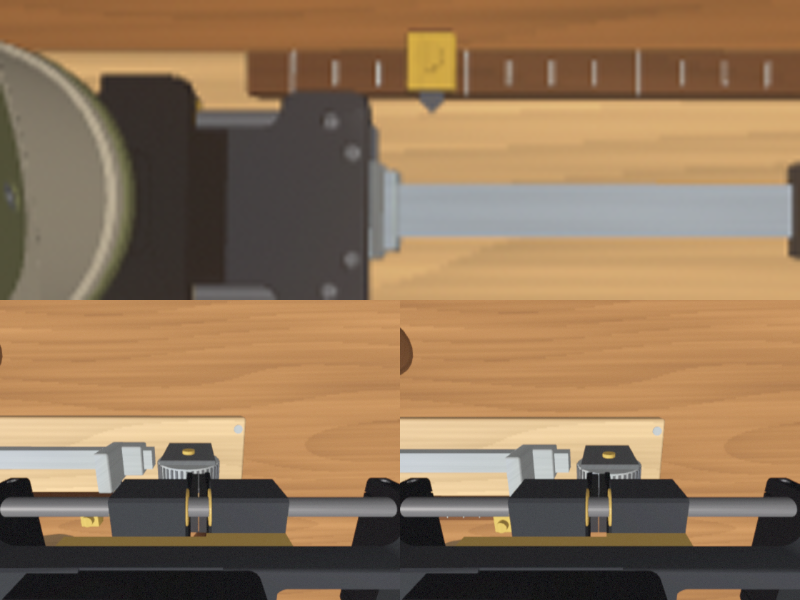

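Request:
move_arm(
  targets=[
    [[0,0,-0.6],[0,0,0],0],
    [[0,0.9,0],[0,0,0],0],
    [[0,0.9,0],[0,0,0],0],
    [[0,0,0.4],[0,0,0],0],
    [[0,0,0.2],[0,0,0],0],
    [[0,0,0],[0,0,0],0],
    [[0,-0.5,0],[0,0,0],0],
    [[0,-0.5,0],[0,0,0],0],
    [[0,-0.5,0],[0,0,0],0],
    [[0,-0.5,0],[0,0,0],0],
    [[0,0,0],[0,0,0],0],
  ],
)

```text
time: 6.3
ee_pos: [0.5415, 0.1181, 0.0951]
eef_rot: [0.011, 1.0, -0.0, 0.0]
ft_force: [-2.9, -2.0, 8.7]
width: 0.0007
grip_force: 4.8
```

Request:
move_arm(
  targets=[
    [[0,0,-0.6],[0,0,0],0],
    [[0,1.0,0],[0,0,0],0],
    [[0,1.0,0],[0,0,0],0],
    [[0,0,0.4],[0,0,0],0],
    [[0,0,0.2],[0,0,0],0],
    [[0,0,0],[0,0,0],0],
    [[0,-0.5,0],[0,0,0],0],
    [[0,-0.5,0],[0,0,0],0],
    [[0,-0.5,0],[0,0,0],0],
    [[0,-0.5,0],[0,0,0],0],
    [[0,0,0],[0,0,0],0],
  ],
)

```text
time: 7.68
ee_pos: [0.5415, 0.118, 0.0951]
eef_rot: [0.011, 1.0, -0.0, 0.0]
ft_force: [-3.9, -2.3, 9.4]
width: 0.0003
grip_force: 4.8
```

```bash
python3 - <<'E'
from h import *
s=r.read_state();print(s['ee_pos'],s['ft_force'])
t=snap('top','t3')['image']
cv2.imwrite('pics/c3.png',cv2.resize(t[180:265,135:295],None,fx=5,fy=5,interpolation=cv2.INTER_CUBIC))
E
```

```text
[0.54149393 0.11801949 0.09506624] [-3.87598335 -2.34963365  9.40661946]
```

View pics/c3.png

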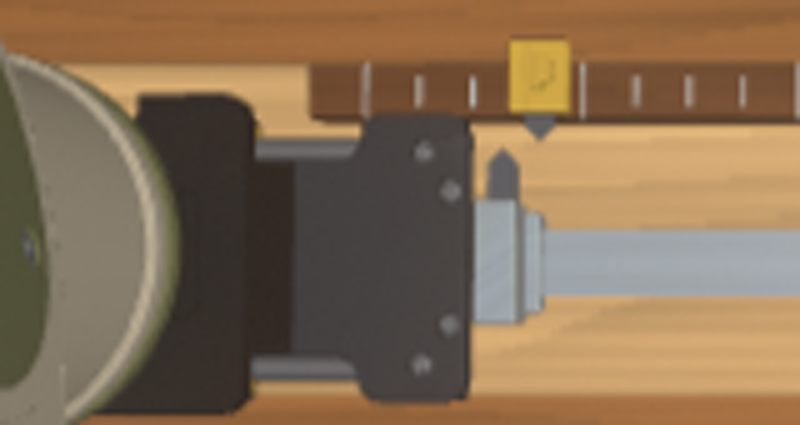

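Jaw pointer is now at (503,148) against the mark at (540,140): 37/100 of the initial gap, about 12 mm, or 36 mm of rim. Two more strokes of 18 mm.

Request:
move_arm(
  targets=[
    [[0,0,-0.6],[0,0,0],0],
    [[0,1.0,0],[0,0,0],0],
    [[0,0.9,0],[0,0,0],0],
    [[0,0,0.4],[0,0,0],0],
    [[0,0,0.2],[0,0,0],0],
    [[0,0,0],[0,0,0],0],
    [[0,-0.5,0],[0,0,0],0],
    [[0,-0.5,0],[0,0,0],0],
    [[0,-0.5,0],[0,0,0],0],
    [[0,-0.3,0],[0,0,0],0],
    [[0,0,0],[0,0,0],0],
  ],
)

```text
time: 9.1
ee_pos: [0.5415, 0.1192, 0.0953]
eef_rot: [0.011, 1.0, 0.0, 0.0]
ft_force: [-3.4, -2.0, 11.4]
width: 0.0001
grip_force: 6.0
```

Request:
move_arm(
  targets=[
    [[0,0,-0.6],[0,0,0],0],
    [[0,1.0,0],[0,0,0],0],
    [[0,0.8,0],[0,0,0],0],
    [[0,0,0.4],[0,0,0],0],
    [[0,0,0.2],[0,0,0],0],
    [[0,0,0],[0,0,0],0],
    [[0,-0.5,0],[0,0,0],0],
    [[0,-0.5,0],[0,0,0],0],
    [[0,-0.4,0],[0,0,0],0],
    [[0,-0.3,0],[0,0,0],0],
    [[0,0,0],[0,0,0],0],
    [[0,0,-0.6],[0,0,0],0],
    [[0,0,-2],[0,0,0],0],
    [[0,0,-3],[0,0,0],0],
  ],
)

```text
time: 10.85
ee_pos: [0.5407, 0.1205, 0.1501]
eef_rot: [0.01, 1.0, -0.0, -0.001]
ft_force: [0.5, 0.4, -0.4]
width: 0.0006
grip_force: 0.0
```

```bash
python3 - <<'E'
from h import *
t=snap('top','t4')['image']
cv2.imwrite('pics/c4.png',cv2.resize(t[190:235,205:285],None,fx=10,fy=10,interpolation=cv2.INTER_CUBIC))
E
```

```text
(no output)
```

View pics/c4.png

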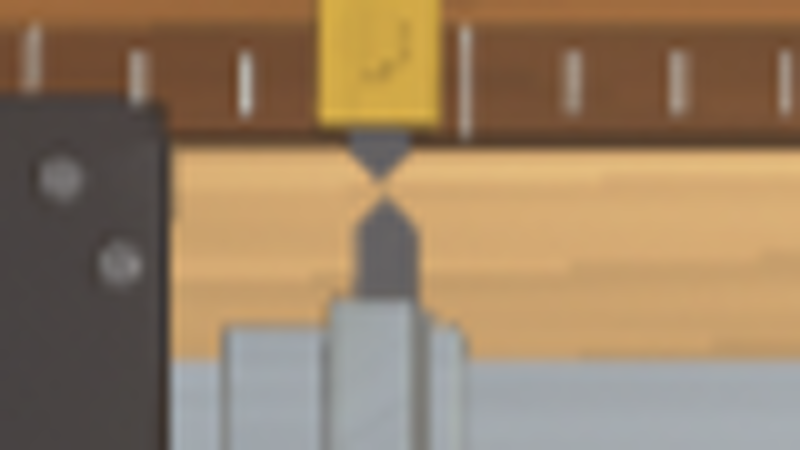

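The points line up: mark tip at (381,180), jaw tip at (386,198), about 0.5 px or 0.8 mm apart, within the 3 mm tolerance. The finger is clear of everything, so I'm handing in.

```bash
python3 -c "
from bench import r
print(r.close_job())"
```

```text
the job is handed in; nothing more can be done
None
```

I closed the jaw with five wheel strokes until its pointer was level with the rider's mark, about 0.8 mm off in the last top picture (tolerance 3 mm), then lifted the finger clear and handed in at about 11 s; no verdict came back.

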